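# Lock the ribbon spool with its spring clip

### The arm

A 6-joint arm with a two-finger parallel gripper is mounted at the origin on a cart in front of the work surface, level with it; the furniture and walls round the work are solid. World frame = base frame: x ahead of the robot, y to its left, z up, the work surface at z = 0. Lengths are in mm, angles in rad, forces in N, time in s.
With the tool pointing down it reaches from about 350 to 975 mm from the base axis. Payload 7.1 kg.
Tool frame: the origin (TCP) lies on the front face of the gripper's body, between the roots of the fingers; the fingertips stand 80 mm ahead of it and the grasp point (between the pads) lies 61 mm ahead of it (env.tips_ahead is the distance from the TCP to the fingertips, in mm); z points along the fingers, y is the line along which they close (so a half turn about z gives the same grasp; the last joint's range is limited). The gripper opens to 88 mm and grips with 3 to 60 N. Pads are 20 mm wide; open, the fingers measure 115 mm over their backs; the gripper's body (75 mm by 178 mm) begins 61 mm behind the grasp point.
Start: joints at [1.114, 0.423, 1.63, -0, 1.089, -0.019], TCP at [264.935, 566.052, 302.675] pointing down, gripper open.
Joint ranges: [-3, 3], [-0.9, 2.11], [0.09, 2.58], [-1.31, 4.45], [0.11, 2.69], [-2.54, 2.54]. Speed limits (rad/s): [2.39, 2.39, 3.01, 3.14, 3.14, 3.14].

### API

Orientations are given as a unit quaternion [x, y, z, w].
In Python, from station import env, set_gripper, viewer, workorder gives the robot as it stands. Calls block until the motion is done:
- env.reach(position, orientation): joint-space move of the TCP to a pose.
- env.move_l(position, rot=None, rate=150, f_stop=None): straight line of the TCP; rot=None keeps the orientation; rate is the mean speed in mm/s. With f_stop (N) it stops when the force on the tool has changed by that much, and returns True; else False.
- env.move_joints(angles): joint-space move.
- set_gripper(opening): finger opening in mm; the grip force is fixed at half the most; returns when the fingers have stopped.
- env.hold(seconds).
- env.ik(position, orientation): joint angles nearest the present ones, or None.
- env.read_state(): the state.
- viewer.camera(name): name is "scene" or "top"; returns the picture (384x512x3 uint8, blue, green, red); there is no depth.
- viewer.camera_params(name): a dict with "fx", "fy", "cx", "cy" (pixels), "pose" (4x4, takes a point from camera to world coordinates). Camera axes: x right, y up, looking along -z (the intrinsics and any distortion apply to the point x, -y, -z); pixel columns grow to the right and rows downward; lengths in mm; the calibration is good to about 2 mm. A picture is of the moment at which its call begins. camera_params takes no time and is no camera call.
A pose or a line that the arm cannot do raises env.IKError and nothing moves.
- workorder.sign_off(): hands the job in; it is judged then, once.
The state is a dict: "time_s": time; "qpos": joint angles; "dq": joint speeds; "tau": joint torques, N m; "tool_pos": TCP position; "orientation": TCP orientation; "force": force on the tool from outside, world axes, zero at the start; "wrist_torque": the same for the moment, N m; "width": finger opening in mm; "grip_force": force on a finger pad.
Only numpy, scipy, OpenCV 4.12 (cv2) and the standard library are available. Lean on these libraries where they do the work, as an engineer would, in place of code of your own. Each camera call takes 0.05 s, during which the arm holds its last target. There are 200 camera calls.

### The job

Lock the ribbon spool onto the dispenser's spindle: pick up the spring clip by its upright grip, set it flat on the steel washer on top of the spool and slide it sideways into the spindle's groove until it snaps fully home. Be gentle with the dispenser (never press harder than about 15 N) and do not disturb the sweet tub, the gift box or the mint tin; leave the clip seated in the groove and let go of it.

Things in the scene. Friction and masses are not known exactly. Their poses are not given: they have to be found in the camera images.
- stand: Ribbon dispenser, fixed to the table: dark round foot 110 mm across, 30 mm high in the middle, with an upright metal spindle of adjustable height carrying a pink ribbon spool 60 mm across and, on the spool, a steel washer 62 mm across. Directly above the washer is the spindle's groove, then its round head. Origin: centre of the foot's underside; z up
- spindle_axis (a point): Point on the spindle's vertical axis, 67 mm above the table. The groove begins at the washer's upper face: 16 mm in diameter, 8 mm high; the head above it: 24 mm in diameter, 26 mm high. Spool, washer, groove and head are set higher or lower together: the washer's upper face is 67 to 93 mm above the table, NOT measured, so feel or look for it. The clip may go in from any side
- clip: Loose flat steel spring clip, 5 mm thick, about 80 g, lying flat with an upright grip on top. x: the way its mouth opens and is pushed onto the spindle; z up. Origin: underside, below clip_mouth. Two sprung jaws, 30 mm over both; the plate ends 52 mm behind the origin
- clip_mouth (a point): Seat centre of the clip, 2.5 mm above its underside; on the spindle's axis when fully home. Round jaw noses reach 9.5 mm ahead (+x) of it; the 12 mm gap between them springs open to pass the 16 mm groove under a push of roughly 5 to 10 N, then snaps; it cannot pass the 24 mm head. Once home, the back of the mouth, 8.3 mm behind this point, stops on the groove
- clip_grip (a point): Where to grip the clip: in its upright grey grip block, 22 mm along the clip's x, 12 mm along its y, from 4 to 45 mm above the clip's underside. This point is 29.5 mm above the underside and 40 mm behind (-x of) clip_mouth; axes as the clip's
- tub_mid (a point): Bystander: sweet tub with a screw lid, 69 mm across, 97 mm high; its centre
- gift_mid (a point): Bystander: small gift box with a ribbon bow, 63 x 63 x 64 mm; centre of its body, 26 mm up
- tin_mid (a point): Bystander: round mint tin, 67 mm across, 23 mm high; its centre
Things that resemble listed ones, but are neither listed nor needed, are in the scene too. Leave any purple look-alike of the clip alone.

How it is judged (in metres and radians):
On the way, in this order (a step that is already met when the one before it is completed fails the run):
1. the clip has been lifted off the table to at least the lowest groove height, not yet in the groove (height (world z) of clip_mouth above 0.066 m and horizontal distance between clip_mouth and spindle_axis above 0.012 m), for 0.1 s.
2. the clip is fully home: its seat centre within 2.5 mm of the spindle's axis, flat, below the spindle's head (horizontal distance between clip_mouth and spindle_axis below 0.0025 m and z of clip_mouth in the frame of spindle_axis between 0 and 0.034 m and angle between clip's own z axis and vertical below 0.17 rad), for 0.2 s.
At the end, for the whole second after the job is handed in: the clip sits in the spindle's groove, its seat centre within 2.5 mm of the spindle's axis, below the head (less than 34 mm above the spindle_axis point and above that point), tilted less than 0.17 rad, at rest and released (all of step 2 and linear speed of clip below 0.02 m/s); the robot touches nothing.
It fails at once if more than 25 N between the dispenser and the clip or the robot, all contacts together, the jaws' squeeze included (contact force between stand and anything else above 25 N).
It fails at once if the tub, gift box or tin is moved by more than 20 mm (distance of any of tub_mid, gift_mid, tin_mid from where it was at the start of the episode above 0.02 m).
It also fails if it takes over 61 s, if anything falls off the work surface, if the arm or the gripper's body presses on something with over 40 N, if the wrist force passes 120 N, or if a joint passes its speed limit or range.

## Working session

There is one attempt and no reset: what is moved stays moved. The work goes in short steps, each a Python script; the robot and the scene stay as the last script left them, time stands still between calls to the robot, and variables do not carry over. Pictures are saved under pics/ and viewed, at most 10 in all, crops included, and the job is handed in when it is done.

```bash
mkdir -p pics
python3 - <<'E'
from station import env, viewer
import cv2,numpy as np
for n in("scene","top"):
    im=viewer.camera(n); cv2.imwrite(f"pics/{n}0.png",im); p=viewer.camera_params(n)
    print(n,{k:(np.round(v,3).tolist() if not isinstance(v,str) else v) for k,v in p.items()})
    cv2.imwrite(f"pics/{n}0b.png",cv2.resize(im,(800,600),interpolation=cv2.INTER_CUBIC))
s=env.read_state();print(s["time_s"],s["orientation"],s["force"],s["width"])
E
```

```text
scene {'fx': 388.582, 'fy': 388.582, 'cx': 260.366, 'cy': 191.504, 'pose': [[0.764, 0.245, -0.597, -73.492], [-0.645, 0.316, -0.696, -641.852], [0.018, 0.917, 0.399, 460.085], [0.0, 0.0, 0.0, 1.0]]}
top {'fx': 410.084, 'fy': 410.084, 'cx': 251.377, 'cy': 202.392, 'pose': [[-0.004, 0.999, -0.048, 424.628], [-1.0, -0.004, 0.005, 73.512], [0.004, 0.048, 0.999, 1241.45], [0.0, 0.0, 0.0, 1.0]]}
0.1 [ 2.17156836e-01  9.76136486e-01 -6.66041098e-04 -1.60426107e-04] [ 0.70756347 -0.45830318 -0.6203426 ] 87.96399095883713
```

View pics/scene0b.png

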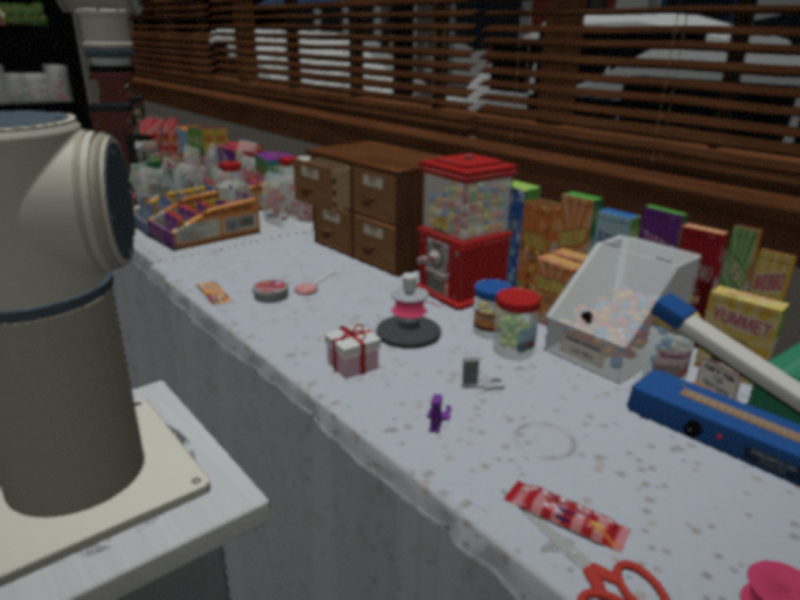

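View pics/top0b.png

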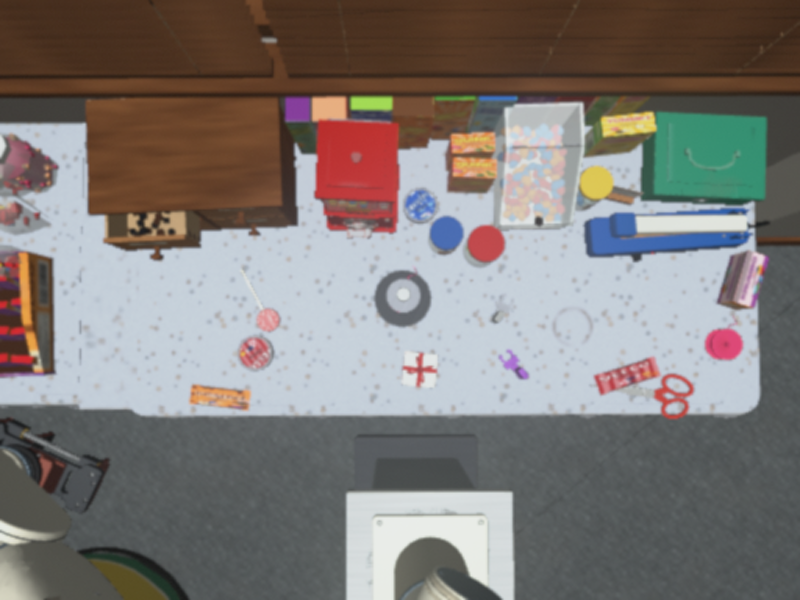

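The scene view shows the dispenser at about (408,310) and the grey clip at (480,375), with its grip on the left and its jaws on the right. The purple decoy is at (437,413). In the top view the dispenser is at (403,297), the clip at (502,311), the gift box at (419,370), the tub (red lid) at (486,244) and the tin at (256,352). Next I'll zoom in with averaged frames.

Run:
```python
from station import env, viewer
import cv2,numpy as np
out=[]
for n,bs in(("scene",((285,215,50,40),(236,170,50,55))),("top",((300,178,50,40),(230,165,56,56)))):
    im=np.mean([viewer.camera(n).astype(float) for _ in range(6)],0).astype(np.uint8); cv2.imwrite(f"pics/{n}avg.png",im)
    for x,y,w,h in bs: out.append(cv2.resize(im[y:y+h,x:x+w],(400,300) ,interpolation=cv2.INTER_NEAREST))
cv2.imwrite("pics/m.png",np.vstack([np.hstack(out[:2]),np.hstack(out[2:])]))
```

```text
(no output)
```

View pics/m.png

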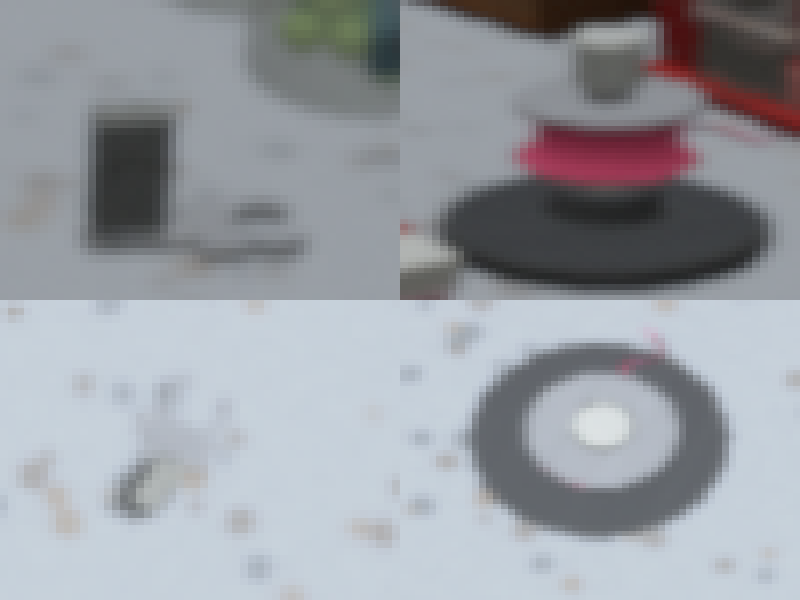

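The top-left crop shows the clip from the scene camera: grip about (301,231) in native pixels, jaw noses about (322,245). The bottom-left crop shows its top view: grip top about (319.5,202), noses about (321,189) and (328,192). The right-hand crops show the washer centred near (262,189) in the scene view and (258.3,189) in the top view. Next step is to fit ellipses and triangulate.

```bash
cat > h.py <<'E'
from station import env, set_gripper, viewer, workorder
import cv2,numpy as np
P={n:viewer.camera_params(n) for n in("scene","top")}
def ray(n,u,v):
    p=P[n];T=np.array(p["pose"]);d=T[:3,:3]@[(u-p["cx"])/p["fx"],-(v-p["cy"])/p["fy"],-1];return T[:3,3],d/np.linalg.norm(d)
def plane(n,u,v,z):
    o,d=ray(n,u,v);return o+d*(z-o[2])/d[2]
def proj(n,X):
    p=P[n];T=np.array(p["pose"]);c=T[:3,:3].T@(np.array(X)-T[:3,3]);return np.array([p["cx"]+p["fx"]*c[0]/-c[2],p["cy"]-p["fy"]*c[1]/-c[2]])
def tri(a,b):
    o1,d1=ray("scene",*a);o2,d2=ray("top",*b)
    s=np.linalg.lstsq(np.c_[d1,-d2],o2-o1,rcond=None)[0];p,q=o1+d1*s[0],o2+d2*s[1];return (p+q)/2,np.linalg.norm(p-q)
E
python3 - <<'E'
from h import *
np.set_printoptions(precision=1,suppress=True)
t=cv2.imread("pics/topavg.png");s=cv2.imread("pics/sceneavg.png")
def big(mask):
    cs,_=cv2.findContours(mask.astype(np.uint8),cv2.RETR_EXTERNAL,cv2.CHAIN_APPROX_NONE);return max(cs,key=cv2.contourArea)
K=8
def up(im,x,y,w,h): return cv2.resize(im[y:y+h,x:x+w],None,fx=K,fy=K,interpolation=cv2.INTER_CUBIC)
def nat(p,x,y): return np.array([x+(p[0]+.5)/K-.5,y+(p[1]+.5)/K-.5])
g=cv2.cvtColor(up(t,236,168,46,46),cv2.COLOR_BGR2GRAY)
foot=big(g<145);m=np.zeros_like(g);cv2.drawContours(m,[foot],-1,255,-1);m=cv2.erode(m,np.ones((25,25)))
w=big((m>0)&(g>145));hd=big((m>0)&(g>205))
R={}
for k,c in(("foot",foot),("washer",w),("head",hd)):
    e=cv2.fitEllipse(c);R[k]=nat(e[0],236,168);print(k,R[k],np.array(e[1])/K)
S=up(s,236,170,50,55);hsv=cv2.cvtColor(S,cv2.COLOR_BGR2HSV);gs=hsv[...,2]
print("foot z0..10",plane("top",*R["foot"],5),"washer z80",plane("top",*R["washer"],80))
for a,b,k in(((262.1,188.9),"washer","w"),((262.4,176),"head","h")): print(k,tri(a,R[b]))
# predicted washer/head outline in scene as function of height
th=np.linspace(0,2*np.pi,72)
for h in(67,75,80,85,93):
    c=plane("top",*R["washer"],h);r=np.array([proj("scene",c+[31*np.cos(a),31*np.sin(a),0]) for a in th])
    q=np.array([proj("scene",[c[0]+12*np.cos(a),c[1]+12*np.sin(a),h+34]) for a in th])
    print(h,c,"washer u",r[:,0].min(),r[:,0].max(),"v",r[:,1].min(),r[:,1].max(),"head v",q[:,1].min(),q[:,1].max(),q[:,0].min(),q[:,0].max())
for n,pts in(("scene",((321.2,242.7),(323.5,247.3))),("top",((320.7,188.8),(327.7,191.5)))):
    for p in pts: print("nose",n,plane(n,*p,3))
for p in((295.6,247.5),(305.6,247.2)): print("gripbase",plane("scene",*p,2))
print("griptop",plane("top",319.3,201.8,45),tri((301.3,229.),(319.3,201.8)), plane("scene",301.8,229,45))
for k,(u,v,z) in dict(tub=(311,156,97),gift=(268,237,52),tin=(164,225,23)).items(): print(k,plane("top",u,v,z))
E
```

```text
foot [257.2 190.6] [35.7 35.8]
washer [257.7 188.8] [21.3 21.4]
head [257.7 187.8] [7.  7.5]
foot z0..10 [520.1  50.    5. ] washer z80 [519.4  50.1  80. ]
w (array([521.7,  48.7,  70.6]), np.float64(3.7611245911474325))
h (array([521.7,  49.2, 105.7]), np.float64(4.439611218809968))
67 [520.5  49.8  67. ] washer u 248.5677075370027 272.83593806932373 v 185.5395178848391 195.16238769796487 head v 176.09823973982802 179.594227133348 256.19352803604994 265.7140206118366
75 [519.8  50.   75. ] washer u 248.34575457025232 272.699370819196 v 182.7605871824157 192.25400504587952 head v 173.19886602830934 176.6413740963321 255.99579151844316 265.55023322925547
80 [519.4  50.1  80. ] washer u 248.2062407685735 272.6135288771576 v 181.01411476108163 190.42557856320082 head v 171.37638237358462 174.7850332398884 255.8714902584756 265.44727340319497
85 [519.   50.2  85. ] washer u 248.06611197368446 272.52730903279394 v 179.2601692733765 188.58886398390982 head v 169.54585447647767 172.92031119842798 255.74663385087572 265.3438539814961
93 [518.4  50.3  93. ] washer u 247.8406165302219 272.38856499429016 v 176.43819238236327 185.63274024502135 head v 166.60014440991088 169.91918088007455 255.54569957559133 265.17741923928577
nose scene [ 531.5 -152.3    3. ]
nose scene [ 520.6 -168.8    3. ]
nose top [ 524.9 -142.4    3. ]
nose top [ 516.6 -163.6    3. ]
gripbase [ 472.3 -129.5    2. ]
gripbase [ 490.7 -142.5    2. ]
griptop [ 483.4 -130.5   45. ] (array([ 484. , -131. ,   45.5]), np.float64(1.5635133827545993)) [ 486.2 -131.5   45. ]
tub [609.9 -99.9  97. ]
gift [381.7  20.4  52. ]
tin [417.5 327.2  23. ]
```

```bash
cat >> h.py <<'E'
from scipy.spatial.transform import Rotation as Ro
YAW=np.radians(-34);cx=np.array([np.cos(YAW),np.sin(YAW),0])
x=-cx; Q=Ro.from_matrix(np.c_[x,np.cross([0,0,-1],x),[0,0,-1]]).as_quat()
def st():
    s=env.read_state();print(round(s["time_s"],2),np.round(s["tool_pos"],1),"F",np.round(s["force"],1),"M",np.round(s["wrist_torque"],2),"w",round(s["width"],1),"g",round(s["grip_force"],1),"q6",round(s["qpos"][5],2));return s
E
python3 - <<'E'
from h import *
g=np.array([484.5,-131,0])
set_gripper(50)
env.reach(g+[0,0,190],Q);st()
print(env.move_l(g+[0,0,92],rate=100,f_stop=8));st()
set_gripper(0);st()
print(env.move_l(g+[0,0,240],rate=120));st()
cv2.imwrite("pics/s1.png",cv2.resize(viewer.camera("scene")[130:280,220:370],(600,600),interpolation=cv2.INTER_CUBIC))
E
```

```text
4.07 [ 484.8 -130.5  190.1] F [ 0.4 -0.9 -0.9] M [-0.   -0.02  0.03] w 50.0 g 0.0 q6 -1.27
False
5.2 [ 484.9 -131.1   92.5] F [-0.4  0.2  0. ] M [-0.01  0.03 -0.04] w 49.9 g 0.0 q6 -1.27
5.88 [ 484.5 -131.    92.1] F [-0.6 -0.   2.2] M [-0.04  0.1   0.07] w 11.8 g 30.0 q6 -1.27
False
7.26 [ 484.1 -130.9  239.3] F [ 0.3 -0.2 -0.8] M [ 0.08  0.07 -0.01] w 12.0 g 30.0 q6 -1.27
```

View pics/s1.png

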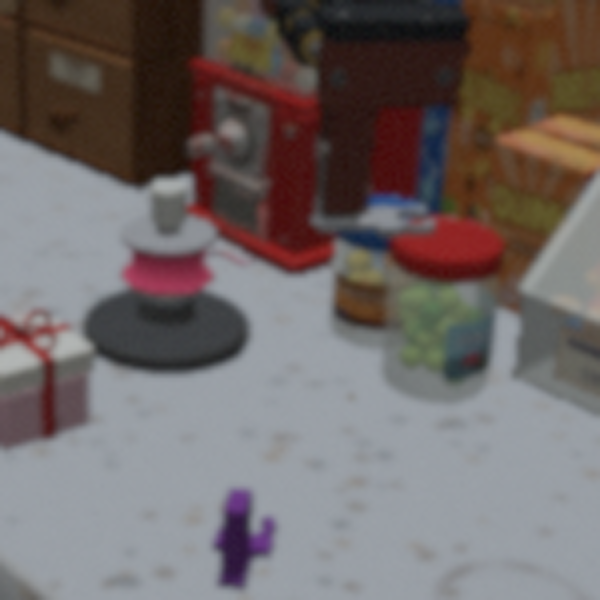

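The clip is held level in the fingers at about (370,215) in the crop, clear of the table. Next I'll feel for the washer beside the spindle head.

Run:
```python
from h import *
a=np.array([521,49.3,0]);b=a-cx*69
env.reach(b+[0,0,240],Q);st()
env.move_l(b+[0,0,190],rate=100);env.hold(.2);st()
print(env.move_l(b+[0,0,154],rate=12,f_stop=3));s=st()
z=s["tool_pos"][2]
env.move_l(list(s["tool_pos"][:2])+[z+1.5],rate=10);env.hold(.2);st()
cv2.imwrite("pics/s2.png",cv2.resize(viewer.camera("scene")[160:220,220:300],(800,600),interpolation=cv2.INTER_CUBIC))
```

```text
8.19 [464.   87.4 239.9] F [-0.2 -1.1 -0.5] M [ 0.02 -0.06 -0.03] w 11.8 g 30.0 q6 -0.82
9.04 [464.2  87.9 190.6] F [-0.1  0.4  0.2] M [-0.    0.03  0.05] w 11.9 g 30.0 q6 -0.82
True
10.91 [463.8  88.  166. ] F [-0.5  0.6  3.6] M [-0.08 -0.01  0.03] w 11.7 g 30.0 q6 -0.82
11.46 [463.7  87.9 167.4] F [ 0.2 -1.1 -0.2] M [ 0.    0.04 -0.  ] w 11.7 g 30.0 q6 -0.82
```

View pics/s2.png

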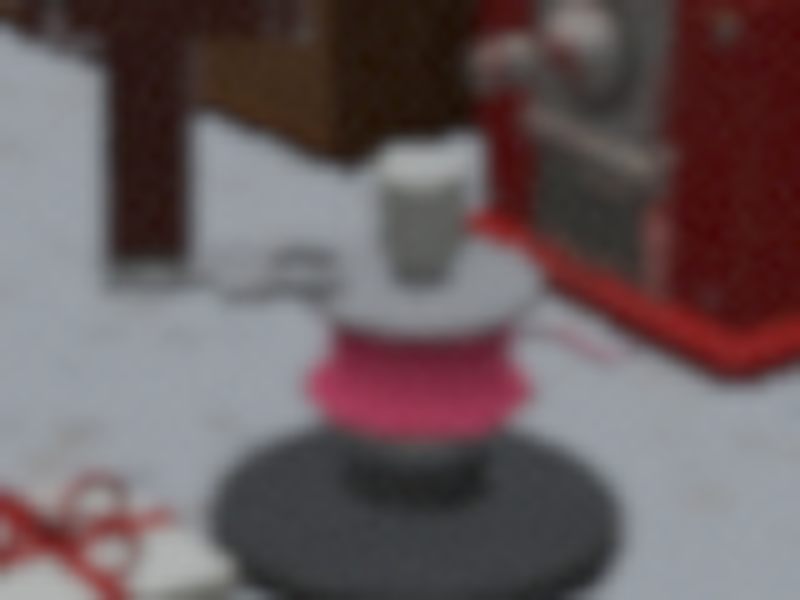

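The clip noses sit just above the washer's left edge at about (335,280), below the head, and contact puts the washer at about z = 74 mm. I'll slide in until it touches.

Run:
```python
from h import *
s=env.read_state();p=np.array(s["tool_pos"]);p[2]=167.1
a=np.array([521,49.3,0]);b=a-cx*69;b[2]=p[2]
print(env.move_l(b+cx*36,rate=12,f_stop=3));s=st()
d=np.array(s["tool_pos"])-a;print("along",d@cx,"lateral",d@[-cx[1],cx[0],0])
f=np.array(s["force"]);print("f along",f@cx,"lat",f@[-cx[1],cx[0],0]);env.hold(.2);s=st();f=np.array(s["force"]);print("f along",f@cx,"lat",f@[-cx[1],cx[0],0])
```

```text
True
13.08 [478.2  78.4 167. ] F [ 0.6  3.6 -0.2] M [ 0.5  -0.04  0.16] w 11.8 g 30.0 q6 -0.84
along -51.796640446577534 lateral 0.1737296754471314
f along -1.5722148312346953 lat 3.3396260027887594
13.28 [477.8  78.4 166.7] F [ 0.6  3.  -0.7] M [0.57 0.01 0.17] w 11.6 g 30.0 q6 -0.84
f along -1.2453029071632198 lat 2.832388943175775
```

```bash
cat >> h.py <<'E'
cy=np.array([-cx[1],cx[0],0]);A=np.array([521,49.3,0])
def L(al,la,z):return A+cx*al+cy*la+[0,0,z]
def probe(la,end=-47,f=3,z=167.2,rate=8,back=-57):
    env.move_l(L(back,la,z),rate=20);env.hold(.3);f0=np.array(env.read_state()["force"])
    r=env.move_l(L(end,la,z),rate=rate,f_stop=f);env.hold(.1);s=env.read_state();d=np.array(s["tool_pos"])-A;q=np.mean([np.array(env.read_state()["force"])],0)-f0
    print(round(s["time_s"],1),la,r,"al %.1f la %.1f z %.1f F al %.1f lat %.1f z %.1f"%(d@cx,d@cy,d[2],q@cx,q@cy,q[2]),np.round(s["wrist_torque"],2),flush=True)
E
python3 - <<'E'
from h import *
for la in(0,1.2,2.4): probe(la)
E
```

```text
14.8 0 True al -52.1 la -0.0 z 166.7 F al -1.1 lat 1.4 z 0.1 [ 0.4  -0.    0.12]
16.4 1.2 True al -51.7 la 0.5 z 166.4 F al -0.7 lat 2.1 z -0.3 [0.22 0.02 0.13]
18.0 2.4 True al -52.3 la 1.5 z 166.5 F al 1.0 lat -1.9 z 1.9 [-0.14 -0.12 -0.04]
```

Run:
```python
from h import *
probe(1.6,end=-36,f=13,z=167.5,rate=12,back=-55)
cv2.imwrite("pics/s3.png",cv2.resize(viewer.camera("scene")[160:220,220:300],(800,600),interpolation=cv2.INTER_CUBIC))
```

```text
20.5 1.6 False al -37.4 la 1.3 z 167.2 F al -6.1 lat 1.4 z 2.5 [0.79 0.96 0.04]
```

View pics/s3.png

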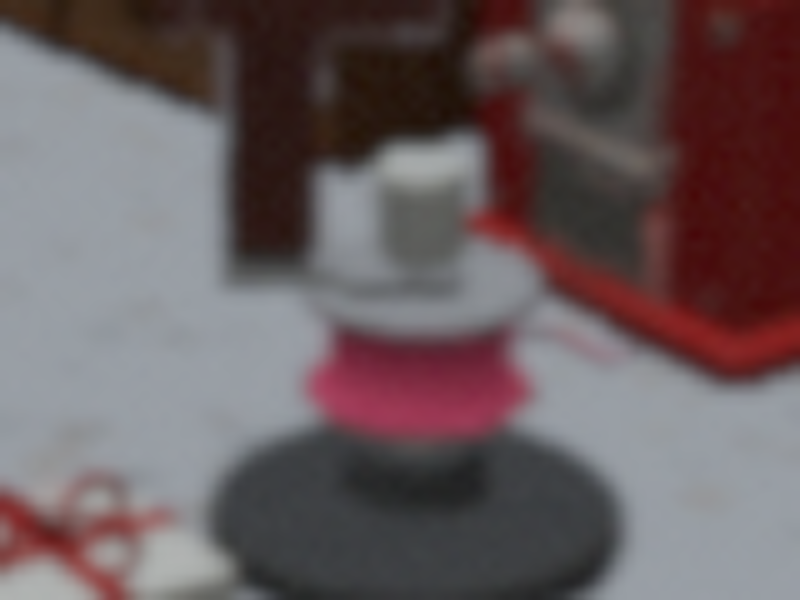

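The jaws are under the head at about (400,285) and the clip is at the groove. I'll check it is home with a small extra push, then a light pull back.

Run:
```python
from h import *
def rep(t):
    s=env.read_state();d=np.array(s["tool_pos"])-A;q=np.array(s["force"]);print(t,round(s["time_s"],1),"al %.1f la %.1f z %.1f F al %.1f lat %.1f z %.1f"%(d@cx,d@cy,d[2],q@cx,q@cy,q[2]),flush=True)
rep("0");r=env.move_l(L(-33.5,1.6,167.5),rate=6,f_stop=5);rep(r);env.hold(.2);rep("h")
r=env.move_l(L(-41,1.6,167.3),rate=6,f_stop=9);rep(r);env.hold(.2);rep("h")
```

```text
0 20.5 al -37.4 la 1.3 z 167.2 F al -7.1 lat -0.1 z 1.2
True 20.8 al -37.4 la 0.8 z 166.7 F al -1.0 lat 0.5 z 2.5
h 21.0 al -37.4 la 0.7 z 166.7 F al -2.6 lat 0.2 z 4.9
True 21.5 al -39.1 la 1.6 z 167.0 F al 2.8 lat -0.7 z -0.6
h 21.7 al -38.9 la 1.6 z 167.0 F al 2.6 lat -1.1 z -0.1
```

```bash
cat > rep.py <<'E'
from h import *
def rep(t):
    s=env.read_state();d=np.array(s["tool_pos"])-A;q=np.array(s["force"]);print(t,round(s["time_s"],1),"al %.1f la %.1f z %.1f F al %.1f lat %.1f z %.1f"%(d@cx,d@cy,d[2],q@cx,q@cy,q[2]),flush=True)
E
python3 - <<'E'
from rep import *
r=env.move_l(L(-35,1.3,167.3),rate=8,f_stop=11);rep(r);env.hold(.3);rep("h")
r=env.move_l(L(-37.6,1.3,166.7),rate=8);env.hold(.2);rep("relax")
set_gripper(36);rep("open")
env.move_l(L(-38,1.3,250),rate=80);env.reach(L(-140,1.3,330),Q);rep("up")
c=[cv2.resize(viewer.camera(n)[y:y+50,x:x+50],(400,400),interpolation=cv2.INTER_CUBIC) for n,x,y in(("scene",235,165),("top",232,166))]
cv2.imwrite("pics/s4.png",np.hstack(c))
E
```

```text
True 22.2 al -37.1 la 0.9 z 166.8 F al -0.8 lat 0.4 z 5.4
h 22.5 al -37.2 la 0.9 z 166.7 F al -3.4 lat 1.3 z 6.3
relax 22.9 al -37.5 la 1.4 z 166.8 F al -0.9 lat 0.6 z 4.4
open 23.5 al -37.6 la 1.3 z 166.6 F al -0.3 lat 0.3 z 0.5
up 25.3 al -139.7 la 1.5 z 329.8 F al 0.8 lat 0.6 z 0.5
```

View pics/s4.png

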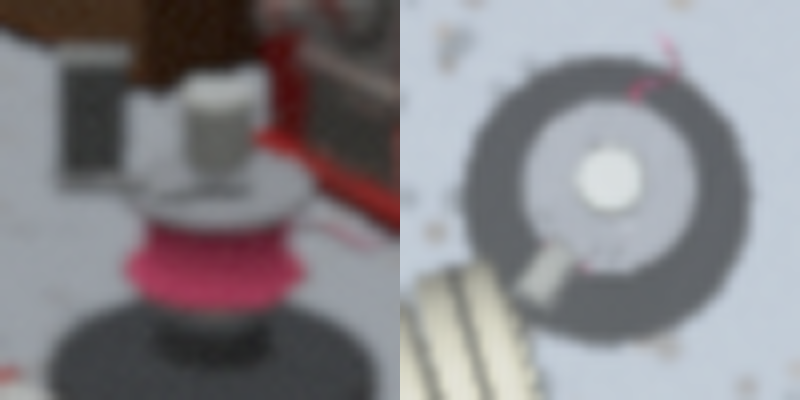

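The clip is in the groove and flat. The scene view shows its jaws under the head at about (200,190), and the top view shows the grip at about (548,270). As a last check I'll measure the distance from grip to axis, then hand in.

Run:
```python
from h import *
env.reach([300,250,350],Q)
im=np.mean([viewer.camera("top").astype(float) for _ in range(4)],0).astype(np.uint8)
sc=np.mean([viewer.camera("scene").astype(float) for _ in range(4)],0).astype(np.uint8)
cv2.imwrite("pics/s5.png",np.hstack([cv2.resize(i[y:y+40,x:x+40],(400,400),interpolation=cv2.INTER_CUBIC) for i,x,y in((sc,235,165),(im,236,172))]))
h=plane("top",257.7,187.8,108)
for p in((250,199),(250,200),(251,199)):
    g=plane("top",*p,119);print(p,g,h,np.linalg.norm((g-h)[:2]),np.degrees(np.arctan2(*(h-g)[1::-1])))
print(env.read_state()["time_s"])
```

```text
(250, 199) [488.23938678  72.1004582  119.        ] [519.87456385  50.61472308 108.        ] 38.24161662925774 -34.18325990034457
(250, 200) [485.49401995  72.11162552 119.        ] [519.87456385  50.61472308 108.        ] 40.54797915061797 -32.01624236979339
(251, 199) [488.22847149  69.35905661 119.        ] [519.87456385  50.61472308 108.        ] 36.780772170853915 -30.63873221909173
26.4667
```

View pics/s5.png

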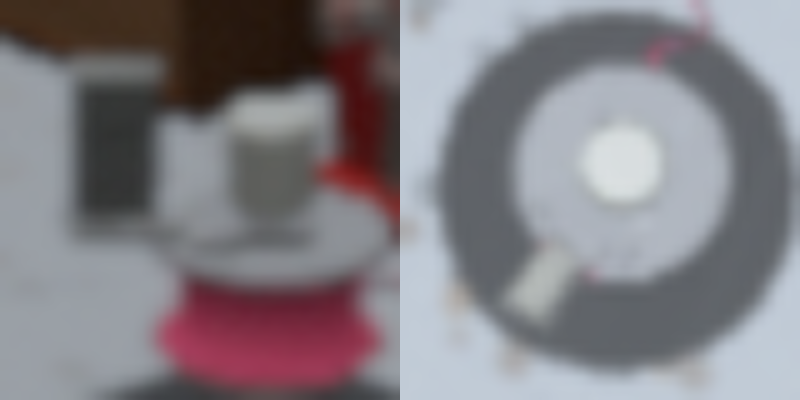

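The grip centre at (543,285) in the right-hand crop lies about 40.6 mm from the axis, against 40 mm when fully home, so the clip is seated.

```bash
python3 -c "
from station import workorder
print(workorder.sign_off())"
```

```text
the job is handed in; nothing more can be done
None
```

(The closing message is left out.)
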